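# Sweep the spare pegs into the tilt-out bin and shut it

### The arm

A 7-joint arm with a two-finger parallel gripper is mounted at the origin on the work surface. World frame = base frame: x ahead of the robot, y to its left, z up, the work surface at z = 0. Lengths are in m, angles in rad, forces in N, time in s.
With the tool pointing down it reaches from about 0.4 to 0.875 m from the base axis. Payload 19.3 kg.
Tool frame: the origin (TCP) lies at the very end of the fingers, on their centre line; the grasp point (between the pads) lies 19 mm behind it; z points along the fingers, y is the line along which they close (so a half turn about z gives the same grasp; the last joint's range is limited). The gripper opens to 85 mm and grips with 20 to 120 N. Pads are 22 mm wide; open, the fingers measure 114 mm over their backs; the gripper's body (76 mm by 85 mm) begins 54 mm behind the grasp point. The pads swing forward as they close: fully open they stand 13 mm farther back than shut.
Start: joints at [-1.193, 0.521, -0.036, 1.599, 0.021, 1.021, -0.113], TCP at [0.271, 0.563, 0.209] pointing down, gripper open.
Joint ranges: [-2.91, 2.91], [-0.3, 2.13], [-1.5, 1.42], [0.17, 2.43], [-1.26, 4.41], [0.16, 1.93], [-2.52, 2.52]. Speed limits (rad/s): [1.89, 1.89, 2.39, 2.39, 3.01, 3.01, 3.01].

### API

Orientations are given as [roll, pitch, yaw] about the fixed x, y, z axes, in that order (R = Rz(yaw) Ry(pitch) Rx(roll)).
In Python, from workcell import observe, grab_frame, job_done gives the robot as it stands.
- The arm moves only by the tool move_arm, never from a script. Its argument "plan" is a list that holds one entry, the list of rows, each a list of 7 numbers: the shift along the tool's x, y, z each as a share of 0.02 m, from -1 to 1, then the turn, a rotation vector about the tool's x, y, z each as a share of 6 degrees, from -1 to 1, then the opening, from -1 (shut) to 1 (fully open). A call has exactly 10 rows; each row shifts and turns the commanded pose from where the row before left it, along the tool's axes as they then stand; what a row does not reach is not made up. A row lasts 1/10 s, in which the tool goes at most 50 mm and 8.59 degrees, less where a joint would pass 70% of its speed; a pose out of reach is approached as far as the arm can. A call with a number of a shift or a turn outside -1 to 1 is refused whole. A call with a gripper value outside its range is refused whole. The fingers move at their own pace and stop on an object; "grip_force" is the grip in N (left out, the last holds). Time passes only in rows, so rows that do not move let the fingers close, or fill a call up. It gives the time, the measured TCP pose, the force, the opening and the grip force at its end, in the units of the state.
- observe(): the state, without advancing time (a new reading comes with each control period).
- grab_frame(name): name is "side" or "top" or "wrist"; returns a dict with "color" (400x640x3 uint8, red, green, blue), "intrinsics" (3x3 intrinsics, pixels), "k1" (the pictures are not rectified: a ray, as slopes to the right and down, at radius r is drawn at 1 + k1 r^2 times it, then the intrinsics apply), "position" and "orientation" of the camera in the world; the wrist camera has in their place "tool_from_camera" (4x4, takes a point from camera to tool coordinates, whose origin is the TCP and whose axes are the flange's). Camera axes: x right, y down, z forward; pixel columns grow to the right and rows downward; lengths in m; the calibration is good to about 2 mm. A picture is of the moment at which its call begins: read the wrist's pose just before it. There is no depth.
- job_done(): hands the job in; it is judged then, once.
The state is a dict: "clock": time; "qpos": joint angles; "qd": joint speeds; "joint_efforts": joint torques, N m; "position": TCP position; "tool_rot": TCP orientation; "force": force on the tool from outside, world axes, zero at the start; "moment": the same for the moment, N m; "grip_width": finger opening in m; "finger_force": force on a finger pad.
Only numpy, scipy, OpenCV 4.12 (cv2) and the standard library are available. Lean on these libraries where they do the work, as an engineer would, in place of code of your own. Each camera call takes 0.05 s, during which the arm holds its last target. There are 200 camera calls.

### The job

With the fingers, sweep the three loose wooden pegs along the ledge top and over its front edge into the tilted-out bin below; slide them, do not pick any of them up. Leave the comb, the rattle and the other things on the ledge where they are. When all three pegs are in the bin, push the bin fully shut and draw clear.

Things in the scene. Friction and masses are not known exactly. Their poses are not given: they have to be found in the camera images.
- ledge: Fixed ledge, 740 mm wide (its y), 270 mm deep (its x), concrete top 170 mm above the work surface. Origin: at work-surface height under the middle of the top's front edge (nearest the robot); x level to the back, z up; place and yaw vary. At the back, from x = 262 mm, a pegboard strip stands 60 mm above the top, with four 12 mm pegs sticking 30 mm forward. The tilt-out bin is under the front.
- ledge_edge (a point): Middle of the top front edge of the ledge (ledge x = 0, y = 0, 170 mm up). What is pushed slowly over this edge towards the robot, within 170 mm either side of this point, drops into the open bin.
- bin (a joint): Tilt of the plywood bin, rad: 0 = shut, panel upright against the ledge front; starts at 0.46 to 0.58, top tilted out to the robot; stop at 0.62. Friction holds it at any tilt; 2 to 6 N at the rim moves it; it stays shut. Front panel 376 wide, 152 high, 12 mm thick; floor 112 mm deep, back wall 75 mm high. Tilted out, it leaves a mouth 65 to 85 mm wide before the ledge edge.
- bin_rim (a point): Middle of the outer (robot-side) top edge of the bin's front panel; moves with the bin. Pushing the panel near its top level towards the ledge (ledge +x) shuts the bin; shut, this point lies 12 mm in front of the ledge edge and 6 mm below the ledge top.
- bin_hinge (a point): On the bin's hinge line: middle of the foot of the front panel's inner face, 12 mm above the work surface, under the ledge edge. Axes turn with the bin: x from the panel to the bin's back wall (shut: ledge x), y along the ledge, z up along the panel. Inside of the bin: x 0 to 110 mm, y -180 to 180 mm, z from 6 mm (floor) up.
- peg0: One of three like spare pegs, bare light wood, flat-sided T lying flat: shank 30 x 14 mm along its x, head 10 x 24 mm at its +x end, 40 mm long, 16 mm high, about 12 g. Origin: its middle, 8 mm above the ledge top. Starts 60 to 110 mm behind the front edge, any yaw. Five places 70 mm apart along the ledge, up to 150 mm either side of its middle, hold the pegs, comb and rattle in any order.
- peg1: One of three like spare pegs, bare light wood, flat-sided T lying flat: shank 30 x 14 mm along its x, head 10 x 24 mm at its +x end, 40 mm long, 16 mm high, about 12 g. Origin: its middle, 8 mm above the ledge top. Starts 60 to 110 mm behind the front edge, any yaw. Five places 70 mm apart along the ledge, up to 150 mm either side of its middle, hold the pegs, comb and rattle in any order.
- peg2: One of three like spare pegs, bare light wood, flat-sided T lying flat: shank 30 x 14 mm along its x, head 10 x 24 mm at its +x end, 40 mm long, 16 mm high, about 12 g. Origin: its middle, 8 mm above the ledge top. Starts 60 to 110 mm behind the front edge, any yaw. Five places 70 mm apart along the ledge, up to 150 mm either side of its middle, hold the pegs, comb and rattle in any order.
- comb: Yellow plastic comb lying flat, 90 mm long roughly across the ledge's front edge (along ledge x), 28 mm wide, 6 mm high; in the row with the pegs; stands or lies on the ledge top; a bystander, must stay where it is. Origin: centre of its underside.
- rattle: Plastic dumbbell rattle lying along ledge x, 90 mm long, with 32 mm square rounded ends, 32 mm high; in the row with the pegs; stands or lies on the ledge top; a bystander, must stay where it is. Origin: centre of its underside.
- teether: Purple silicone teething ring lying flat, 56 mm across, 14 mm high, at the back (about 212 mm behind the front edge); stands or lies on the ledge top; a bystander, must stay where it is. Origin: centre of its underside.
- sippy_lid: Round stainless steel sippy lid with a spout, 56 mm across, 32 mm high, at the back (about 212 mm behind the front edge); stands or lies on the ledge top; a bystander, must stay where it is. Origin: centre of its underside.
- cup: Open steel cup, 66 mm across, 85 mm high, near the ledge's left (+y) end, 300 mm or more from its middle; stands or lies on the ledge top; a bystander, must stay where it is. Origin: centre of its underside.
- jar: Clear jar with a cap, 60 mm across, 75 mm high, near the ledge's right (-y) end, 300 mm or more from its middle; stands or lies on the ledge top; a bystander, must stay where it is. Origin: centre of its underside.
There are look-alikes about, which are no part of the job. Leave any red look-alike of the peg1 alone. Leave any blue look-alike of the peg2 alone.

How it is judged:
On the way, in this order (a step that is already met when the one before it is completed fails the run):
1. all three pegs lie in the open bin (x of peg0 in the frame of bin_hinge between -0.003 and 0.113 m and y of peg0 in the frame of bin_hinge between -0.183 and 0.183 m and z of peg0 in the frame of bin_hinge between 0 and 0.125 m and x of peg1 in the frame of bin_hinge between -0.003 and 0.113 m and y of peg1 in the frame of bin_hinge between -0.183 and 0.183 m and z of peg1 in the frame of bin_hinge between 0 and 0.125 m and x of peg2 in the frame of bin_hinge between -0.003 and 0.113 m and y of peg2 in the frame of bin_hinge between -0.183 and 0.183 m and z of peg2 in the frame of bin_hinge between 0 and 0.125 m and value of joint bin above 0.2 rad), for 0.2 s.
2. the bin is pushed shut (value of joint bin below 0.04 rad), for 0.2 s.
At the end, for the whole second after the job is handed in: All three pegs are inside the bin and at rest (under 0.05 m/s), and the bin is shut to within 0.04 rad (x of peg0 in the frame of bin_hinge between -0.003 and 0.113 m and y of peg0 in the frame of bin_hinge between -0.183 and 0.183 m and z of peg0 in the frame of bin_hinge between 0 and 0.125 m and x of peg1 in the frame of bin_hinge between -0.003 and 0.113 m and y of peg1 in the frame of bin_hinge between -0.183 and 0.183 m and z of peg1 in the frame of bin_hinge between 0 and 0.125 m and x of peg2 in the frame of bin_hinge between -0.003 and 0.113 m and y of peg2 in the frame of bin_hinge between -0.183 and 0.183 m and z of peg2 in the frame of bin_hinge between 0 and 0.125 m and linear speed of each of peg0, peg1, peg2 below 0.05 m/s and value of joint bin below 0.04 rad); the robot touches nothing.
It fails at once if a peg is lifted (its middle more than 22 mm above where it lies on the ledge) (height (world z) of any of peg0, peg1, peg2 above 0.2 m).
It fails at once if the comb, rattle, teething ring, lid, cup or jar is moved more than 20 mm (distance of any of comb, rattle, teether, sippy_lid, cup, jar from where it was at the start of the episode above 0.02 m).
It also fails if it takes over 67 s, if anything falls off the work surface, if the arm or the gripper's body presses on something with over 40 N, if the wrist force passes 120 N, or if a joint passes its speed limit or range.

## Working session

There is one attempt and no reset: what is moved stays moved. The work goes in short steps, Python scripts to look and compute and a tool call to move; the robot and the scene stay as the last step left them, time stands still between calls to the robot, and variables do not carry over. Pictures are saved under pics/ and viewed, at most 13 in all, crops included, and the job is handed in when it is done.

Besides the shell and the picture viewer there is one more tool, called after ">>>" by a JSON object that holds its "method" and its "body", one argument or row to a line. move_arm: Moves the arm, as the interface text tells. Shift numbers are shares of 0.02 m and turn numbers shares of 6 degrees, none past 1 either way. Its arguments: {"type":"object","properties":{"plan":{"type":"array"},"grip_force":{"type":"number"}},"required":["plan"]}

```bash
mkdir -p pics; ls; cat > h.py <<'E'
import numpy as np, cv2
from workcell import observe, grab_frame, job_done
from scipy.spatial.transform import Rotation as R
def rot(o):
    o=np.array(o,float)
    if o.shape==(3,3): return o
    return R.from_euler('xyz',o).as_matrix() if o.size==3 else R.from_quat(o).as_matrix()
def unproj(f,uv,z):
    K=np.array(f['intrinsics']);k=f['k1']
    d=(np.array(uv,float)-K[:2,2])/[K[0,0],K[1,1]]
    s=d.copy()
    for _ in range(20): s=d/(1+k*(s@s))
    r=rot(f['orientation'])@[s[0],s[1],1]; p=np.array(f['position'])
    return p+r*(z-p[2])/r[2]
def proj(f,P):
    K=np.array(f['intrinsics']);c=rot(f['orientation']).T@(np.array(P)-f['position'])
    s=c[:2]/c[2]; s=s*(1+f['k1']*(s@s)); return s*[K[0,0],K[1,1]]+K[:2,2]
def snap(n,fn):
    f=grab_frame(n); cv2.imwrite('pics/'+fn,f['color'][...,::-1]); return f
E
python3 - <<'E'
from h import *
import pickle
o=observe(); print(o)
for n in('top','side'):
    f=snap(n,n+'0.png'); pickle.dump(f,open(n+'0.pkl','wb')); print(n,f['position'],f['orientation'],f['intrinsics'],f['k1'])
E
```

```text
pics
{'clock': 0.0, 'qpos': array([-1.19317543,  0.52198268, -0.03631403,  1.60000832,  0.02120613,
        1.02112645, -0.11279762]), 'qd': array([-0.00079133,  0.00050565,  0.00153535, -0.00011916,  0.00054167,
        0.00115205,  0.00211135]), 'joint_efforts': array([-1.75383630e-03, -9.27115917e+01,  1.97867543e+00, -3.69941711e+01,
        1.76459318e-02,  8.20100162e-03, -8.01709291e-06]), 'position': array([0.27051031, 0.56301365, 0.20814532]), 'tool_rot': array([-3.14045696e+00,  9.46584583e-05,  2.69375584e+00]), 'force': array([-0.33152808,  0.07348556, -0.43844535]), 'moment': array([-0.01389387,  0.01159159, -0.01399641]), 'finger_force': 0.0, 'grip_width': 0.08536323343543242}
top [0.44440576 0.01328968 1.35061112] [-3.0266987   0.01734097 -1.54518536] [[497.1611329    0.         320.71081384]
 [  0.         497.1611329  200.48104136]
 [  0.           0.           1.        ]] -0.0726819385962205
side [0.52719184 0.81732563 0.65239645] [-2.13477304  0.0037994  -3.08953301] [[421.87428686   0.         314.49088931]
 [  0.         421.87428686 196.81486714]
 [  0.           0.           1.        ]] 0.032068950140667685
```

View pics/top0.png

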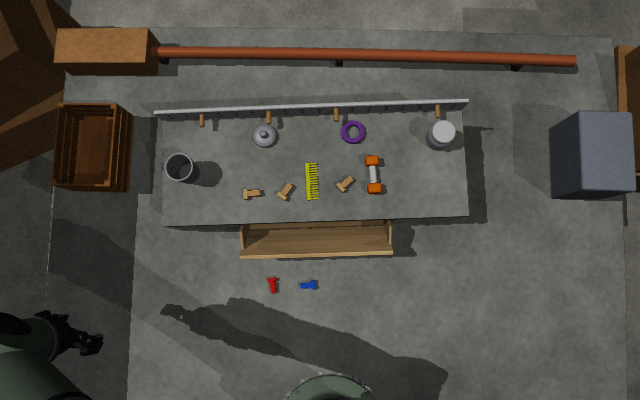

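View pics/side0.png

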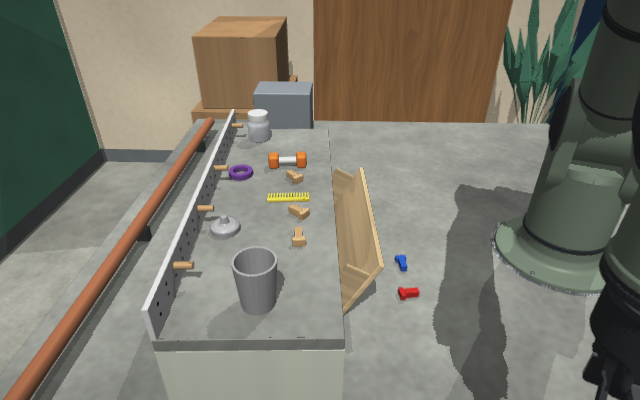

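The top view shows the pegs at about (252,194), (286,190) and (346,183), the comb at (312,181) and the rattle at (374,174). The ledge front runs from (163,226) to (468,216), and the bin is in front of it. The red and blue decoys are on the floor. Next I'll measure these more exactly.

```bash
python3 - <<'E'
from h import *
import pickle
f=pickle.load(open('top0.pkl','rb')); im=f['color']
hsv=cv2.cvtColor(im,cv2.COLOR_RGB2HSV)
c=im[150:270,145:485][...,::-1]
# corners
A=unproj(f,(163,226),.17);B=unproj(f,(468,216),.17);print('edge',A,B,np.linalg.norm(A-B))
M=(A+B)/2; ey=(A-B)/np.linalg.norm(A-B); ex=np.array([ey[1],-ey[0],0]); yaw=np.arctan2(ex[1],ex[0]); print('M',M,'yaw',yaw,np.degrees(yaw))
np.savez('ledge.npz',M=M,ex=ex,ey=ey)
def led(P): d=P-M; return np.round([d@ex,d@ey],4)
m=((hsv[...,0]>8)&(hsv[...,0]<24)&(hsv[...,1]>70)&(hsv[...,2]>110)).astype(np.uint8)
m[:160]=0;m[212:]=0;m[:,:150]=0;m[:,480:]=0
n,l,s,cc=cv2.connectedComponentsWithStats(m)
for i in range(1,n):
    if s[i,4]>20:
        ys,xs=np.where(l==i); 
        pts=np.array([led(unproj(f,(x,y),.186)) for x,y in zip(xs,ys)])
        P=unproj(f,cc[i],.186);print(s[i],cc[i],'ledge',led(P),'min',pts.min(0),'max',pts.max(0),'world',P)
for nm,lo,hi,z in(('yellow',25,35,.176),):
    y=((hsv[...,0]>=lo)&(hsv[...,0]<=hi)&(hsv[...,1]>150)&(hsv[...,2]>90)); ys,xs=np.where(y[:212]); pts=np.array([led(unproj(f,(a,b),z)) for a,b in zip(xs,ys)]);print(nm,pts.min(0),pts.max(0))
for uv,z in(((241,258),.15),((391,252),.15)): print('rim',led(unproj(f,uv,z)))
cv2.imwrite('pics/c.png',cv2.resize(c,(800,int(120*800/340)),interpolation=cv2.INTER_CUBIC))
E
```

```text
edge [0.50929099 0.41542241 0.17      ] [ 0.55114462 -0.31501841  0.17      ] 0.731638922066003
M [0.5302178 0.050202  0.17     ] yaw 0.05723655493054089 3.2794130313886956
[365 160  14   5  61] [371.49180328 161.81967213] ledge [ 0.1357 -0.1397] min [ 0.1302 -0.1553] max [ 0.1406 -0.1244] world [ 0.67364648 -0.08146823  0.186     ]
[336 176  17  16 108] [344.21296296 183.10185185] ledge [ 0.0867 -0.0729] min [ 0.0681 -0.0917] max [ 0.1033 -0.0534] world [ 0.62096583 -0.01763042  0.186     ]
[277 183  15  17 111] [284.43243243 191.09009009] ledge [0.0725 0.0691] min [0.0536 0.0532] max [0.0916 0.0869] world [0.59860937 0.12337703 0.186     ]
[368 183  13  10 116] [374.00862069 187.27586207] ledge [ 0.0744 -0.1429] min [ 0.0633 -0.1574] max [ 0.0848 -0.1284] world [ 0.61264265 -0.08821785  0.186     ]
[243 189  17  10 110] [249.88181818 192.96363636] ledge [0.0708 0.1514] min [0.059  0.1296] max [0.0809 0.1679] world [0.59224031 0.20536843 0.186     ]
yellow [ 0.0527 -0.0098] [0.1402 0.0196]
rim [-0.0818  0.1811]
rim [-0.0788 -0.1803]
```

View pics/c.png

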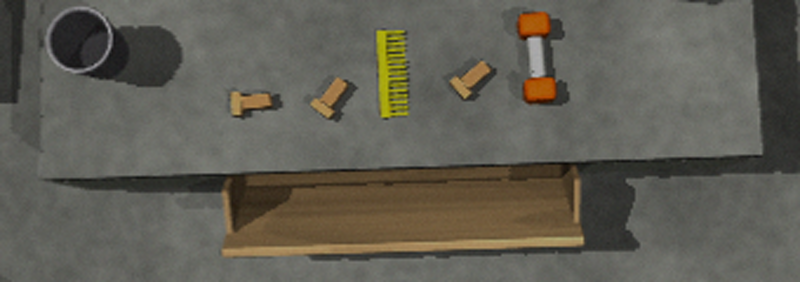

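>>> {"method": "move_arm", "body": {
  "plan": [
    [[0,0,-1,0,0,-0.96,-0.75],[0,0,-1,0,0,-0.96,-0.75],[0,0,-1,0,0,-0.96,-0.75],[0,0,-1,0,0,-0.96,-0.75],[0,0,-1,0,0,-0.96,-0.75],[-1,-1,-1,0,0,0,-0.75],[-1,-1,0,0,0,0,-0.75],[-1,-1,0,0,0,0,-0.75],[-1,-1,0,0,0,0,-0.75],[-1,-1,0,0,0,0,-0.75]]
  ]
}}

```text
clock: 1.1
position: [0.3767, 0.468, 0.3284]
tool_rot: [-3.141, -0.0, -3.087]
force: [0.5, -0.0, -0.6]
grip_width: 0.0105
finger_force: 0.0
```

>>> {"method": "move_arm", "body": {
  "plan": [
    [[-1,-1,0,0,0,0,-0.75],[-1,-1,0,0,0,0,-0.75],[-1,-1,0,0,0,0,-0.75],[-1,-1,0,0,0,0,-0.75],[-1,-1,0,0,0,0,-0.75],[-1,-1,0,0,0,0,-0.75],[-1,-1,0,0,0,0,-0.75],[-1,-1,0,0,0,0,-0.75],[-1,-1,0,0,0,0,-0.75],[-1,-1,0,0,0,0,-0.75]]
  ]
}}

```text
clock: 2.1
position: [0.5873, 0.2793, 0.3284]
tool_rot: [-3.141, -0.001, -3.087]
force: [0.2, -0.3, 0.5]
grip_width: 0.0108
finger_force: 0.0
```

```bash
cat >> h.py <<'E'
def st():
    L=np.load('ledge.npz'); o=observe(); d=o['position']-L['M']
    print('t',round(o['clock'],2),'ledge x,y,z mm',np.round(1e3*np.array([d@L['ex'],d@L['ey'],d[2]]),1),'rpy',np.round(o['tool_rot'],3),'F',np.round(o['force'],1),'w',round(o['grip_width'],4),'qd',np.abs(o['qd']).max().round(2),'q',np.round(o['qpos'],2))
E
python3 -c "
from h import *
st()"
```

```text
t 2.1 ledge x,y,z mm [ 70.1 225.5 158.4] rpy [-3.141e+00 -1.000e-03 -3.087e+00] F [ 0.2 -0.3  0.5] w 0.0108 qd 0.45 q [-0.52  0.48 -0.02  1.37  0.01  1.3   1.08]
```

>>> {"method": "move_arm", "body": {
  "plan": [
    [[-0.65,-0.9,0,0,0,0,-0.75],[-0.65,-0.9,0,0,0,0,-0.75],[-0.65,-0.9,0,0,0,0,-0.75],[-0.65,-0.9,0,0,0,0,-0.75],[0,0,1,0,0,0,-0.75],[0,0,1,0,0,0,-0.75],[0,0,1,0,0,0,-0.75],[0,0,1,0,0,0,-0.75],[0,0,1,0,0,0,-0.75],[0,0,0,0,0,0,-0.75]]
  ]
}}

```text
clock: 3.1
position: [0.6411, 0.2108, 0.2259]
tool_rot: [-3.14, -0.004, -3.087]
force: [0.2, 0.6, -0.2]
grip_width: 0.0108
finger_force: 0.0
```

```bash
python3 - <<'E'
from h import *
st()
f=snap('side','s1.png'); c=f['color'][120:320,150:430][...,::-1]
g=snap('top','t1.png')['color'][110:270,150:480][...,::-1]
cv2.imwrite('pics/v1.png',np.hstack([cv2.resize(c,(420,300)),cv2.resize(g,(380,300))]))
E
```

```text
t 3.1 ledge x,y,z mm [119.9 154.   55.9] rpy [-3.14  -0.004 -3.087] F [ 0.2  0.6 -0.2] w 0.0108 qd 0.05 q [-0.4   0.59 -0.01  1.43  0.    1.12  1.22]
```

View pics/v1.png

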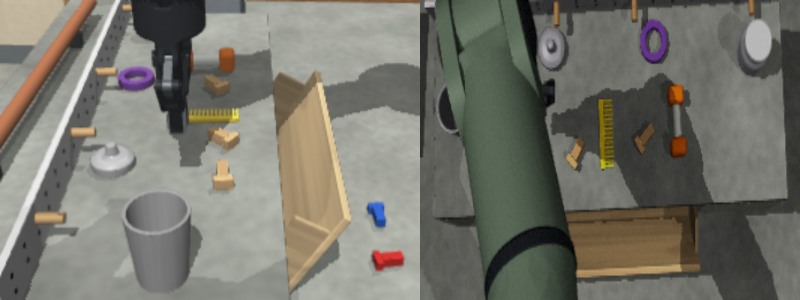

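The fingertips are behind peg0, clear of the lid and cup. Next: lower and sweep.

>>> {"method": "move_arm", "body": {
  "plan": [
    [[0,0,0.85,0,0,0,-0.75],[0,0,0.85,0,0,0,-0.75],[0,0,0.8,0,0,0,-0.75],[0.3,0,0,0,0,0,-0.75],[0.4,0,0,0,0,0,-0.75],[0.4,0,0,0,0,0,-0.75],[0.4,0,0,0,0,0,-0.75],[0.4,0,0,0,0,0,-0.75],[0.4,0,0,0,0,0,-0.75],[0.3,0,0,0,0,0,-0.75]]
  ]
}}

```text
clock: 4.2
position: [0.5898, 0.2084, 0.1789]
tool_rot: [3.142, 0.0, -3.087]
force: [-1.0, 1.0, -1.1]
grip_width: 0.0105
finger_force: 0.0
```

```bash
python3 - <<'E'
from h import *
st()
f=snap('side','s2.png'); c=f['color'][120:320,150:430][...,::-1]
cv2.imwrite('pics/v2.png',cv2.resize(c,(560,400)))
E
```

```text
t 4.2 ledge x,y,z mm [ 68.6 154.5   8.9] rpy [ 3.142  0.    -3.087] F [-1.   1.  -1.1] w 0.0105 qd 0.15 q [-0.42  0.55 -0.02  1.63  0.01  0.96  1.18]
```

View pics/v2.png

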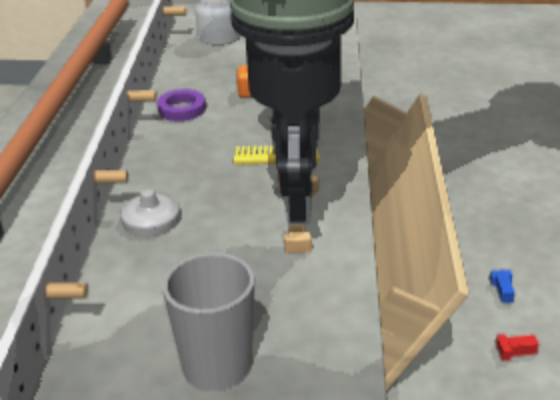

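```bash
python3 - <<'E'
from h import *
import pickle
st()
L=np.load('ledge.npz');M,ex,ey=L['M'],L['ex'],L['ey']
f=pickle.load(open('side0.pkl','rb')); im=f['color']
o=observe(); print('tcp px',proj(f,o['position']))
for y in(.36,0.18,0,-.18): print('edge px',y,proj(f,M+y*ey))
for x,y in((.0708,.149),(.0725,.069),(.087,-.073)):print('peg',proj(f,M+x*ex+y*ey+[0,0,.016]))
def led(P): d=P-M; return np.round([d@ex,d@ey],4)
for uv in((298,228),(298,237)): print(led(unproj(f,uv,.186)))
c=cv2.imread('pics/s2.png')[200:260,260:350]
a=im[200:260,260:350][...,::-1]
cv2.imwrite('pics/v3.png',np.hstack([cv2.resize(a,(400,267)),cv2.resize(c,(400,267))]))
E
```

```text
t 4.25 ledge x,y,z mm [ 68.  154.6   8.9] rpy [ 3.142 -0.    -3.086] F [0.5 0.9 0.3] w 0.0107 qd 0.03 q [-0.42  0.55 -0.02  1.63  0.01  0.96  1.18]
tcp px [298.86921561 237.09939121]
edge px 0.36 [343.0751485  330.89248924]
edge px 0.18 [336.71703584 249.59891658]
edge px 0 [332.53843307 195.87060793]
edge px -0.18 [329.57436036 157.61018036]
peg [297.32092511 232.14097703]
peg [297.64486069 207.76971918]
peg [293.04419665 173.01660064]
[0.0699 0.1363]
[0.0692 0.1634]
```

View pics/v3.png

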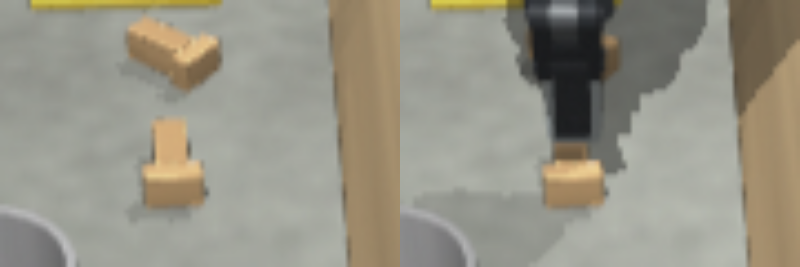

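```bash
python3 - <<'E'
from h import *
import pickle
L=np.load('ledge.npz');M,ex,ey=L['M'],L['ex'],L['ey']
f=pickle.load(open('side0.pkl','rb'))
p=observe()['position'].copy()
for dy in(0,.006,.012,.02):
  for z in(.175,.18,.185,.19,.195): print(dy,z,np.round(proj(f,np.r_[(p+dy*ey)[:2],z]),1))
E
```

```text
0 0.175 [298.9 238.8]
0 0.18 [298.9 236.6]
0 0.185 [298.8 234.4]
0 0.19 [298.7 232.2]
0 0.195 [298.7 230. ]
0.006 0.175 [298.8 240.8]
0.006 0.18 [298.8 238.7]
0.006 0.185 [298.7 236.5]
0.006 0.19 [298.6 234.3]
0.006 0.195 [298.6 232. ]
0.012 0.175 [298.7 242.9]
0.012 0.18 [298.7 240.7]
0.012 0.185 [298.6 238.5]
0.012 0.19 [298.5 236.3]
0.012 0.195 [298.5 234.1]
0.02 0.175 [298.6 245.7]
0.02 0.18 [298.6 243.5]
0.02 0.185 [298.5 241.3]
0.02 0.19 [298.4 239.1]
0.02 0.195 [298.4 236.8]
```

The tips passed over the peg: at this opening they sit about 12 mm higher than the TCP reading, and the peg has not moved. I'll back off, close the fingers fully and approach the ledge top by feel.

>>> {"method": "move_arm", "body": {
  "plan": [
    [[0,0,-0.8,0,0,0,-1],[-0.9,0,0,0,0,0,-1],[-0.9,0,0,0,0,0,-1],[-0.9,0,0,0,0,0,-1],[0,0,0.8,0,0,0,-1],[0,0,0.1,0,0,0,-1],[0,0,0.05,0,0,0,-1],[0,0,0.05,0,0,0,-1],[0,0,0,0,0,0,-1],[0,0,0,0,0,0,-1]]
  ]
}}

```text
clock: 5.25
position: [0.6446, 0.2114, 0.1752]
tool_rot: [3.141, 0.001, -3.087]
force: [-0.0, 0.0, 0.5]
grip_width: 0.0
finger_force: 0.0
```

```bash
python3 - <<'E'
from h import *
st()
f=snap('side','s3.png'); c=f['color'][180:260,220:340][...,::-1]
cv2.imwrite('pics/v4.png',cv2.resize(c,(600,400)))
p=observe()['position']; print(proj(f,p))
E
```

```text
t 5.25 ledge x,y,z mm [123.4 154.4   5.2] rpy [ 3.141e+00  1.000e-03 -3.087e+00] F [-0.   0.   0.5] w 0.0 qd 0.0 q [-0.4   0.64 -0.01  1.48  0.01  1.02  1.22]
[268.61288885 238.87059927]
```

View pics/v4.png

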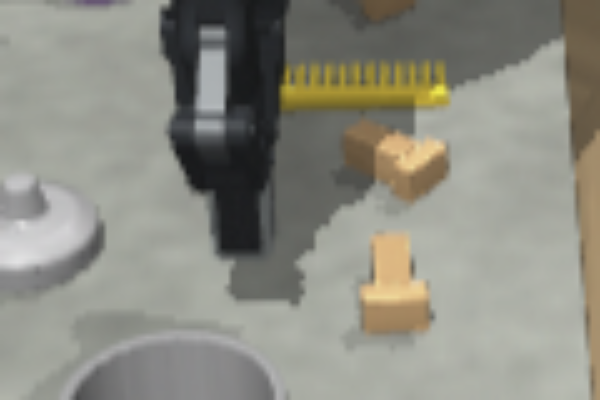

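The closed tip appears at about (268,230) in the full image, but the TCP projects to (269,239), so the fingers are still about 15–20 mm above the ledge. I'll descend in small steps and watch the force.

>>> {"method": "move_arm", "body": {
  "plan": [
    [[0,0,0.1,0,0,0,-1],[0,0,0.1,0,0,0,-1],[0,0,0.1,0,0,0,-1],[0,0,0.05,0,0,0,-1],[0,0,0.05,0,0,0,-1],[0,0,0,0,0,0,-1],[0,0,0,0,0,0,-1],[0,0,0,0,0,0,-1],[0,0,0,0,0,0,-1],[0,0,0,0,0,0,-1]]
  ]
}}

```text
clock: 6.3
position: [0.6445, 0.2113, 0.1667]
tool_rot: [-3.142, 0.0, -3.087]
force: [0.2, 0.6, -0.4]
grip_width: -0.0001
finger_force: 0.0
```

>>> {"method": "move_arm", "body": {
  "plan": [
    [[0,0,0.05,0,0,0,-1],[0,0,0.05,0,0,0,-1],[0,0,0.05,0,0,0,-1],[0,0,0.05,0,0,0,-1],[0,0,0.05,0,0,0,-1],[0,0,0,0,0,0,-1],[0,0,0,0,0,0,-1],[0,0,0,0,0,0,-1],[0,0,0,0,0,0,-1],[0,0,0,0,0,0,-1]]
  ]
}}

```text
clock: 7.3
position: [0.6445, 0.2113, 0.1617]
tool_rot: [3.142, 0.0, -3.087]
force: [0.7, 0.1, 0.5]
grip_width: -0.0002
finger_force: 0.0
```

```bash
python3 - <<'E'
from h import *
st()
f=snap('side','s4.png'); 
p=observe()['position']; print(proj(f,p))
h=f['color'][...].astype(int).sum(2)
# finger bottom: dark column
for u in (264,266,268,270,272): print(u,h[222:250,u])
E
```

```text
t 7.3 ledge x,y,z mm [123.3 154.3  -8.3] rpy [ 3.142  0.    -3.087] F [0.7 0.1 0.5] w -0.0002 qd 0.0 q [-0.4   0.65 -0.01  1.49  0.01  1.    1.22]
[269.11010978 244.61056671]
264 [ 97  94  93  90  96  94  92  94 125 138 137 166 179 180 243 353 466 497
 495 460 444 447 449 451 448 512 510 443]
266 [ 95  91  90  91  92  92  92  96  94  96  92  88  92  89 157 252 300 305
 304 272 396 453 455 456 455 477 534 473]
268 [ 96  92  89  98  95  98  94  97  98  94  96  99  97  94 158 255 300 305
 305 307 270 397 456 454 455 444 480 527]
270 [ 79  85  92  91  93  94  97  95  94  93  92  93  96  89 157 256 303 312
 309 310 269 391 450 453 452 450 489 501]
272 [ 86  82 157 211 226 226 197 179 183 180 158 138 136 138 170 255 303 313
 314 312 309 449 503 504 507 507 504 499]
```

>>> {"method": "move_arm", "body": {
  "plan": [
    [[0,0,0.1,0,0,0,-1],[0,0,0.1,0,0,0,-1],[0,0,0.1,0,0,0,-1],[0,0,0,0,0,0,-1],[0,0,0,0,0,0,-1],[0,0,0,0,0,0,-1],[0,0,0,0,0,0,-1],[0,0,0,0,0,0,-1],[0,0,0,0,0,0,-1],[0,0,0,0,0,0,-1]]
  ]
}}

```text
clock: 8.35
position: [0.6445, 0.2113, 0.1557]
tool_rot: [-3.142, 0.0, -3.087]
force: [0.4, -0.6, -0.0]
grip_width: -0.0002
finger_force: 0.0
```

```bash
python3 - <<'E'
from h import *
st()
f=snap('side','s5.png'); 
c=f['color'][180:260,220:340][...,::-1]
cv2.imwrite('pics/v5.png',cv2.resize(c,(600,400)))
h=f['color'][...].astype(int).sum(2)
for u in (266,270): print(u,h[230:252,u])
E
```

```text
t 8.35 ledge x,y,z mm [123.3 154.3 -14.3] rpy [-3.142  0.    -3.087] F [ 0.4 -0.6 -0. ] w -0.0002 qd 0.0 q [-0.4   0.66 -0.01  1.5   0.01  0.99  1.22]
266 [ 91  99  91  93  96  94  96  94  91 193 269 262 248 250 401 456 456 478
 535 474 414 411]
270 [ 94  98  94  96  94  96  94  94  88 194 273 263 245 246 394 451 450 451
 492 504 523 457]
```

View pics/v5.png

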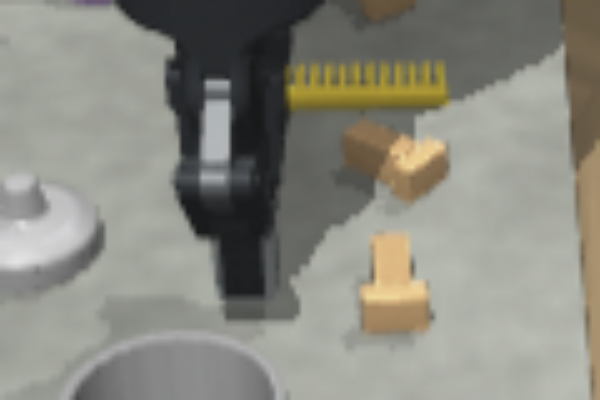

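The tip is now at row 239, about 4–5 mm above the ledge, so the real tip sits about 19 mm above the reported TCP. Sweeping.

>>> {"method": "move_arm", "body": {
  "plan": [
    [[0.4,0,0,0,0,0,-1],[0.4,0,0,0,0,0,-1],[0.4,0,0,0,0,0,-1],[0.3,0,0,0,0,0,-1],[0.3,0,0,0,0,0,-1],[0.3,0,0,0,0,0,-1],[0.3,0,0,0,0,0,-1],[0.3,0,0,0,0,0,-1],[0.3,0,0,0,0,0,-1],[0,0,0,0,0,0,-1]]
  ]
}}

```text
clock: 9.4
position: [0.5839, 0.2081, 0.1558]
tool_rot: [-3.142, -0.0, -3.086]
force: [0.0, 0.9, 0.2]
grip_width: 0.0003
finger_force: 0.0
```

```bash
cat >> h.py <<'E'
def pegs(tag):
    L=np.load('ledge.npz'); M,ex,ey=L['M'],L['ex'],L['ey']
    f=snap('side',tag+'.png'); hsv=cv2.cvtColor(f['color'],cv2.COLOR_RGB2HSV)
    m=((hsv[...,0]>8)&(hsv[...,0]<24)&(hsv[...,1]>70)&(hsv[...,2]>90)).astype(np.uint8)
    n,l,s,cc=cv2.connectedComponentsWithStats(m)
    for i in range(1,n):
        if s[i,4]>15 and 130<cc[i][1]<300 and 215<cc[i][0]<450:
            d=unproj(f,cc[i],.182)-M; print(s[i],'ledge',np.round([d@ex,d@ey],3))
    return f
E
python3 - <<'E'
from h import *
st(); f=pegs('s6')
E
```

```text
t 9.4 ledge x,y,z mm [ 62.6 154.6 -14.2] rpy [-3.142 -0.    -3.086] F [0.  0.9 0.2] w 0.0003 qd 0.02 q [-0.43  0.57 -0.02  1.66  0.01  0.91  1.18]
[268 152  10  17 154] ledge [ 0.139 -0.146]
[214 165  14   6  75] ledge [ 0.259 -0.11 ]
[ 332  168   52  147 4738] ledge [-0.034  0.155]
[289 205   3   9  23] ledge [0.088 0.067]
[309 226  15  20 189] ledge [0.039 0.156]
```

>>> {"method": "move_arm", "body": {
  "plan": [
    [[0.4,0,0,0,0,0,-1],[0.4,0,0,0,0,0,-1],[0.4,0,0,0,0,0,-1],[0.4,0,0,0,0,0,-1],[0.4,0,0,0,0,0,-1],[0.4,0,0,0,0,0,-1],[0.4,0,0,0,0,0,-1],[0.4,0,0,0,0,0,-1],[0,0,0,0,0,0,-1],[0,0,0,0,0,0,-1]]
  ]
}}

```text
clock: 10.45
position: [0.5207, 0.2046, 0.1558]
tool_rot: [3.142, 0.0, -3.087]
force: [-0.3, -0.2, 0.7]
grip_width: -0.0
finger_force: 0.0
```

```bash
python3 - <<'E'
from h import *
st(); f=pegs('s7')
c=f['color'][130:330,220:420][...,::-1]
cv2.imwrite('pics/v6.png',cv2.resize(c,(600,600)))
E
```

```text
t 10.45 ledge x,y,z mm [ -0.6 154.7 -14.2] rpy [ 3.142  0.    -3.087] F [-0.3 -0.2  0.7] w -0.0 qd 0.01 q [-0.46  0.48 -0.02  1.83  0.01  0.83  1.13]
[296 151  11  17 165] ledge [ 0.071 -0.148]
[268 152  11  17 168] ledge [ 0.138 -0.145]
[214 165  14   6  72] ledge [ 0.259 -0.111]
[287 170  16  14 146] ledge [ 0.084 -0.065]
[ 337  170   47  145 3627] ledge [-0.037  0.188]
[289 204  20  16 201] ledge [0.071 0.076]
```

View pics/v6.png

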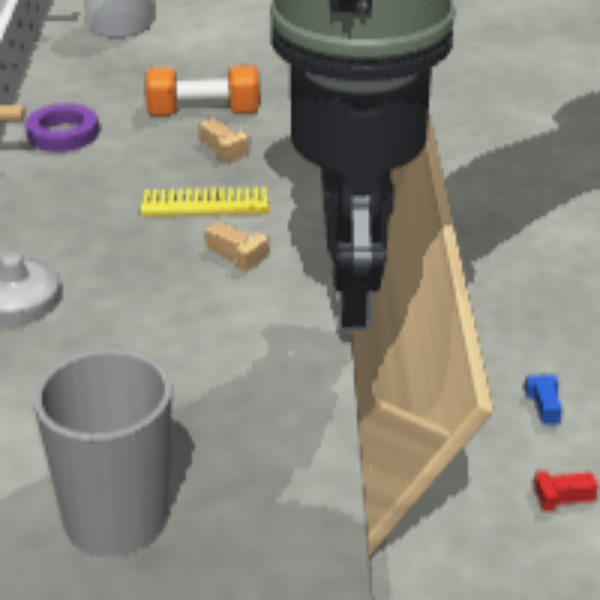

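Peg0 is off the ledge and into the bin; nothing else has moved. Next is the peg at about (72, 70) mm.

>>> {"method": "move_arm", "body": {
  "plan": [
    [[0,0,-1,0,0,0,-1],[0,0,-1,0,0,0,-1],[0,0,-1,0,0,0,-1],[-1,-0.7,0,0,0,0,-1],[-1,-0.7,0,0,0,0,-1],[-1,-0.7,0,0,0,0,-1],[-1,-0.7,0,0,0,0,-1],[-1,-0.7,0,0,0,0,-1],[-1,-0.7,0,0,0,0,-1],[0,0,0,0,0,0,-1]]
  ]
}}

```text
clock: 11.5
position: [0.6473, 0.1245, 0.2151]
tool_rot: [-3.14, 0.0, -3.09]
force: [-0.8, -0.5, -0.2]
grip_width: -0.0001
finger_force: 0.0
```

```bash
python3 -c "
from h import *
st()"
```

```text
t 11.5 ledge x,y,z mm [121.1  67.4  45.1] rpy [-3.14  0.   -3.09] F [-0.8 -0.5 -0.2] w -0.0001 qd 0.06 q [-0.29  0.57  0.01  1.5  -0.01  1.07  1.35]
```

>>> {"method": "move_arm", "body": {
  "plan": [
    [[0,0.15,1,0,0,0,-1],[0,0,1,0,0,0,-1],[0,0,0.97,0,0,0,-1],[0.3,0,0,0,0,0,-1],[0.3,0,0,0,0,0,-1],[0.4,0,0,0,0,0,-1],[0.4,0,0,0,0,0,-1],[0.4,0,0,0,0,0,-1],[0.4,0,0,0,0,0,-1],[0.4,0,0,0,0,0,-1]]
  ]
}}

```text
clock: 12.5
position: [0.5925, 0.1274, 0.1567]
tool_rot: [3.141, 0.001, -3.087]
force: [0.7, -1.0, 2.1]
grip_width: 0.0003
finger_force: 0.7
```

```bash
python3 - <<'E'
from h import *
st(); f=pegs('s8')
E
```

```text
t 12.5 ledge x,y,z mm [ 66.6  73.5 -13.3] rpy [ 3.141e+00  1.000e-03 -3.087e+00] F [ 0.7 -1.   2.1] w 0.0003 qd 0.22 q [-0.31  0.55  0.    1.7  -0.    0.89  1.32]
[268 152  11  17 168] ledge [ 0.138 -0.145]
[214 165  14   6  74] ledge [ 0.259 -0.11 ]
[ 332  168   52  147 4733] ledge [-0.034  0.155]
[287 170   3   8  16] ledge [ 0.099 -0.076]
[307 203  15  16 159] ledge [0.041 0.074]
```

>>> {"method": "move_arm", "body": {
  "plan": [
    [[0.4,0,0,0,0,0,-1],[0.4,0,0,0,0,0,-1],[0.4,0,0,0,0,0,-1],[0.4,0,0,0,0,0,-1],[0.4,0,0,0,0,0,-1],[0.4,0,0,0,0,0,-1],[0.4,0,0,0,0,0,-1],[0.4,0,0,0,0,0,-1],[0.1,0,0,0,0,0,-1],[0,0,0,0,0,0,-1]]
  ]
}}

```text
clock: 13.55
position: [0.5264, 0.1237, 0.1562]
tool_rot: [-3.141, -0.001, -3.087]
force: [0.3, -0.2, 0.6]
grip_width: 0.0001
finger_force: 0.0
```

```bash
python3 - <<'E'
from h import *
st(); f=pegs('s9')
E
```

```text
t 13.55 ledge x,y,z mm [  0.4  73.6 -13.8] rpy [-3.141e+00 -1.000e-03 -3.087e+00] F [ 0.3 -0.2  0.6] w 0.0001 qd 0.01 q [-0.34  0.45 -0.01  1.88  0.    0.81  1.28]
[296 151  11  17 165] ledge [ 0.071 -0.148]
[268 152  11  17 168] ledge [ 0.138 -0.145]
[214 165  14   6  72] ledge [ 0.259 -0.111]
[ 336  168   48  147 4273] ledge [-0.036  0.17 ]
[287 170  16  14 146] ledge [ 0.084 -0.065]
```

>>> {"method": "move_arm", "body": {
  "plan": [
    [[0,0,-1,0,0,0,-1],[0,0,-1,0,0,0,-1],[0,-0.2,-1,0,0,0,-1],[-0.93,-1,0,0,0,0,-1],[-0.93,-1,0,0,0,0,-1],[-0.93,-1,0,0,0,0,-1],[-0.93,-1,0,0,0,0,-1],[-0.93,-1,0,0,0,0,-1],[-0.93,-1,0,0,0,0,-1],[-0.93,-1,0,0,0,0,-1]]
  ]
}}

```text
clock: 14.6
position: [0.6657, -0.0138, 0.2158]
tool_rot: [-3.142, -0.001, -3.087]
force: [-0.6, -0.1, -0.2]
grip_width: 0.0
finger_force: 0.0
```

```bash
python3 -c "
from h import *
grab_frame('side');grab_frame('side')
st()"
```

```text
t 14.7 ledge x,y,z mm [132.2 -74.2  45.3] rpy [-3.14 -0.   -3.09] F [-1.1  0.7 -1.3] w -0.0004 qd 0.06 q [-0.09  0.58  0.04  1.47 -0.02  1.08  1.58]
```

>>> {"method": "move_arm", "body": {
  "plan": [
    [[0,0,1,0,0,0,-1],[0,0,1,0,0,0,-1],[0,0,0.95,0,0,0,-1],[0.3,0,0,0,0,0,-1],[0.4,0,0,0,0,0,-1],[0.4,0,0,0,0,0,-1],[0.4,0,0,0,0,0,-1],[0.4,0,0,0,0,0,-1],[0.4,0,0,0,0,0,-1],[0.4,0,0,0,0,0,-1]]
  ]
}}

```text
clock: 15.7
position: [0.6105, -0.0159, 0.1576]
tool_rot: [3.142, 0.0, -3.087]
force: [0.3, -0.0, 0.5]
grip_width: -0.0002
finger_force: 0.0
```

```bash
python3 - <<'E'
from h import *
st(); f=pegs('s10')
E
```

```text
t 15.7 ledge x,y,z mm [ 76.3 -70.6 -12.4] rpy [ 3.142  0.    -3.087] F [ 0.3 -0.   0.5] w -0.0002 qd 0.22 q [-0.09  0.56  0.03  1.69 -0.02  0.89  1.57]
[268 152  11  17 167] ledge [ 0.138 -0.146]
[303 154   4  14  34] ledge [ 0.061 -0.14 ]
[214 165  14   6  72] ledge [ 0.259 -0.111]
[ 332  167   52  148 4762] ledge [-0.034  0.155]
[304 169  12  15 120] ledge [ 0.051 -0.064]
```

>>> {"method": "move_arm", "body": {
  "plan": [
    [[0.4,0,0,0,0,0,-1],[0.4,0,0,0,0,0,-1],[0.4,0,0,0,0,0,-1],[0.4,0,0,0,0,0,-1],[0.4,0,0,0,0,0,-1],[0.4,0,0,0,0,0,-1],[0.4,0,0,0,0,0,-1],[0.4,0,0,0,0,0,-1],[0.4,0,0,0,0,0,-1],[0.3,0,0,0,0,0,-1]]
  ]
}}

```text
clock: 16.75
position: [0.5324, -0.0202, 0.1573]
tool_rot: [-3.142, -0.0, -3.087]
force: [0.4, 0.6, -0.6]
grip_width: 0.0002
finger_force: 0.0
```

>>> {"method": "move_arm", "body": {
  "plan": [
    [[0,0,-1,0,0,0,-1],[0,0,-1,0,0,0,-1],[0,0,-1,0,0,0,-1],[0,0,-1,0,0,0,-1],[0,0,-1,0,0,0,-1],[0,-1,0,0,0,0,-1],[0,-1,0,0,0,0,-1],[0,-1,0,0,0,0,-1],[0,-1,0,0,0,0,-1],[0,-1,0,0,0,0,-1]]
  ]
}}

```text
clock: 17.75
position: [0.5383, -0.1208, 0.2572]
tool_rot: [3.142, -0.0, -3.087]
force: [-0.1, -0.4, -0.3]
grip_width: 0.0002
finger_force: 0.0
```

```bash
python3 - <<'E'
from h import *
st(); f=pegs('s11')
g=snap('top','t11.png')
a=f['color'][100:320,220:440][...,::-1]; b=g['color'][100:290,150:480][...,::-1]
w=snap('wrist','w11.png')
cv2.imwrite('pics/v7.png',np.hstack([cv2.resize(a,(300,300)),cv2.resize(b,(500,300))]))
E
```

```text
t 17.75 ledge x,y,z mm [  -1.7 -171.2   87.2] rpy [ 3.142 -0.    -3.087] F [-0.1 -0.4 -0.3] w 0.0002 qd 0.39 q [ 0.06  0.35  0.08  1.74 -0.03  1.05  1.77]
[296 151  11  17 163] ledge [ 0.071 -0.149]
[268 152  11  17 167] ledge [ 0.138 -0.146]
[213 165  15   6  74] ledge [ 0.259 -0.111]
[ 332  168   52  147 4760] ledge [-0.034  0.155]
```

View pics/v7.png

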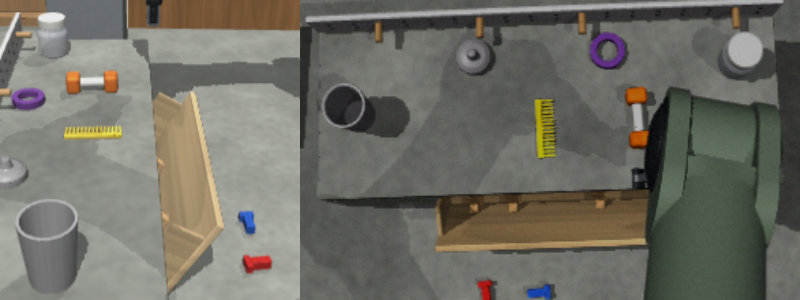

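All three pegs lie in the open bin: top-crop pixels (474,200), (512,205) and (600,203). The bystanders are undisturbed. Next I'll move in front of the bin rim.

>>> {"method": "move_arm", "body": {
  "plan": [
    [[0.5,0.9,0,0,0,0,-1],[0.5,0.9,0,0,0,0,-1],[0.5,0.9,0,0,0,0,-1],[0.5,0.9,0,0,0,0,-1],[0.6,0.9,0,0,0,0,-1],[0.6,0.9,0,0,0,0,-1],[0.6,0.9,0,0,0,0,-1],[0.6,0.9,0,0,0,0,-1],[0.6,0.9,0,0,0,0,-1],[0.4,0.5,0,0,0,0,-1]]
  ]
}}

```text
clock: 18.9
position: [0.4203, 0.0475, 0.2573]
tool_rot: [3.141, -0.0, -3.085]
force: [0.3, -0.1, 0.4]
grip_width: 0.0001
finger_force: 0.0
```

```bash
python3 -c "
from h import *
grab_frame('side');grab_frame('side');grab_frame('side')
st()"
```

```text
t 19.05 ledge x,y,z mm [-109.     2.3   87.4] rpy [ 3.142  0.    -3.085] F [-0.   0.1 -0.2] w 0.0002 qd 0.02 q [-0.22  0.14 -0.03  2.03  0.01  0.97  1.37]
```

>>> {"method": "move_arm", "body": {
  "plan": [
    [[0.3,0,0.9,0,0,0,-1],[0,0,0.9,0,0,0,-1],[0,0,0.9,0,0,0,-1],[0,0,0.9,0,0,0,-1],[0,0,0.9,0,0,0,-1],[0,0,0.9,0,0,0,-1],[0,0,0.9,0,0,0,-1],[0,0,0.9,0,0,0,-1],[0,0,0.8,0,0,0,-1],[0,0,0,0,0,0,-1]]
  ]
}}

```text
clock: 20.05
position: [0.4149, 0.0447, 0.0958]
tool_rot: [-3.141, -0.003, -3.087]
force: [0.3, 0.1, 0.2]
grip_width: 0.0001
finger_force: 0.0
```

```bash
python3 -c "
from h import *
f=snap('side','s12.png');st()
a=f['color'][100:320,220:540][...,::-1]
cv2.imwrite('pics/v8.png',cv2.resize(a,(640,440)))"
```

```text
t 20.1 ledge x,y,z mm [-115.     1.3  -73.2] rpy [-3.141e+00 -2.000e-03 -3.087e+00] F [-0.2  0.2  0.7] w 0.0002 qd 0.03 q [-0.22  0.39 -0.04  2.22  0.03  0.53  1.35]
```

View pics/v8.png

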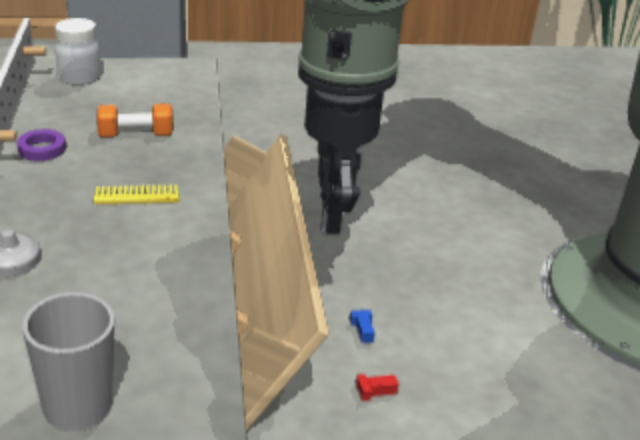

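The finger stands in front of the rim, pixel (333,230) in the crop. Pushing slowly, rising a little as the rim comes up.

>>> {"method": "move_arm", "body": {
  "plan": [
    [[-0.3,0,-0.08,0,0,0,-1],[-0.3,0,-0.08,0,0,0,-1],[-0.3,0,-0.08,0,0,0,-1],[-0.3,0,-0.08,0,0,0,-1],[-0.3,0,-0.08,0,0,0,-1],[-0.3,0,-0.08,0,0,0,-1],[-0.3,0,-0.08,0,0,0,-1],[-0.3,0,-0.08,0,0,0,-1],[-0.3,0,-0.08,0,0,0,-1],[-0.3,0,-0.08,0,0,0,-1]]
  ]
}}

```text
clock: 21.1
position: [0.4759, 0.0488, 0.1136]
tool_rot: [3.142, 0.0, -3.087]
force: [-3.4, 0.2, 2.8]
grip_width: -0.0003
finger_force: 1.6
```

>>> {"method": "move_arm", "body": {
  "plan": [
    [[-0.3,0,-0.08,0,0,0,-1],[-0.3,0,-0.08,0,0,0,-1],[-0.3,0,-0.08,0,0,0,-1],[-0.3,0,-0.08,0,0,0,-1],[-0.2,0,-0.05,0,0,0,-1],[-0.1,0,0,0,0,0,-1],[-0.1,0,0,0,0,0,-1],[0,0,0,0,0,0,-1],[0,0,0,0,0,0,-1],[0,0,0,0,0,0,-1]]
  ]
}}

```text
clock: 22.1
position: [0.5073, 0.0506, 0.1207]
tool_rot: [-3.142, 0.0, -3.087]
force: [-0.7, 0.0, -1.1]
grip_width: -0.0002
finger_force: 0.4
```

```bash
python3 -c "
from h import *
st()"
```

```text
t 22.1 ledge x,y,z mm [-22.9   1.7 -49.3] rpy [-3.142  0.    -3.087] F [-0.7  0.  -1.1] w -0.0002 qd 0.0 q [-0.19  0.46 -0.03  1.98  0.02  0.7   1.39]
```

>>> {"method": "move_arm", "body": {
  "plan": [
    [[-0.1,0,0,0,0,0,-1],[0,0,0,0,0,0,-1],[-0.1,0,0,0,0,0,-1],[0,0,0,0,0,0,-1],[0,0,0,0,0,0,-1],[0,0,0,0,0,0,-1],[0,0,0,0,0,0,-1],[0,0,0,0,0,0,-1],[0,0,0,0,0,0,-1],[0,0,0,0,0,0,-1]]
  ]
}}

```text
clock: 23.1
position: [0.5072, 0.0504, 0.1202]
tool_rot: [-3.141, -0.008, -3.087]
force: [-27.9, 0.1, 18.4]
grip_width: -0.0
finger_force: 13.8
```

The finger is blocked at 28 N with no further travel, so the bin is shut against its stop. Drawing clear.

>>> {"method": "move_arm", "body": {
  "plan": [
    [[0.3,0,0,0,0,0,-1],[0.5,0,0,0,0,0,-1],[1,0,0,0,0,0,-1],[1,0,0,0,0,0,-1],[1,0,0,0,0,0,-1],[0,0,-1,0,0,0,-1],[0,0,-1,0,0,0,-1],[0,0,-1,0,0,0,-1],[0,0,-1,0,0,0,-1],[0,0,0,0,0,0,-1]]
  ]
}}

```text
clock: 24.1
position: [0.4364, 0.0468, 0.2028]
tool_rot: [3.141, 0.004, -3.087]
force: [0.3, 0.7, -1.1]
grip_width: -0.0002
finger_force: 0.0
```

```bash
python3 -c "
from h import *
f=snap('side','s13.png');st()
a=f['color'][100:320,220:540][...,::-1]
cv2.imwrite('pics/v9.png',cv2.resize(a,(640,440)))"
```

```text
t 24.15 ledge x,y,z mm [-94.5   1.9  31.6] rpy [ 3.141e+00  3.000e-03 -3.087e+00] F [ 0.2 -0.7 -0.1] w 0.0 qd 0.03 q [-0.21  0.23 -0.04  2.08  0.01  0.83  1.37]
```

View pics/v9.png

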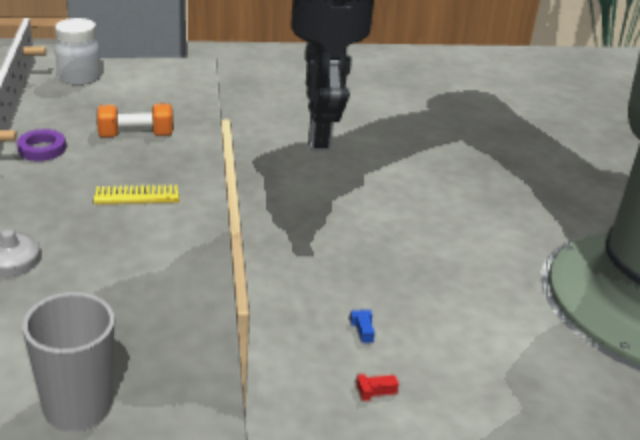

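The bin panel is flush with the ledge front, a line from (227,120) to (245,400). The arm is clear and the bystanders are in place.

```bash
python3 -c "
from h import *
print(job_done())"
```

```text
the job is handed in; nothing more can be done
None
```

I swept all three pegs into the bin, pushed it shut until it stopped (about 28 N) and drew the arm clear. The job was handed in at about 24 s; nothing else was seen to move, and the hand-in gave no verdict.

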